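# Hang the sprayed canopies and start the dryer

### The arm

A 7-joint arm with a two-finger parallel gripper is mounted at the origin on the work surface. World frame = base frame: x ahead of the robot, y to its left, z up, the work surface at z = 0. Lengths are in m, angles in rad, forces in N, time in s.
With the tool pointing down it reaches from about 0.4 to 0.85 m from the base axis. Payload 10.4 kg.
Tool frame: the origin (TCP) lies between the finger pads; the fingertips stand 19 mm ahead of it and the grasp point (between the pads) is the TCP (manip.tips_ahead is the distance from the TCP to the fingertips, in m); z points along the fingers, y is the line along which they close (so a half turn about z gives the same grasp; the last joint's range is limited). The gripper opens to 85 mm and grips with 20 to 120 N. Pads are 22 mm wide; open, the fingers measure 114 mm over their backs; the gripper's body (76 mm by 85 mm) begins 54 mm behind the grasp point. The pads swing forward as they close: fully open they stand 13 mm farther back than shut.
Start: joints at [-0.023, 0.332, -0.065, 1.46, 0.022, 1.35, -0.088], TCP at [0.625, 0, 0.217] pointing down, gripper open.
Joint ranges: [-2.6, 2.6], [-0.5, 2.12], [-1.47, 1.34], [0.16, 2.42], [-1.27, 4.41], [0.06, 2.06], [-2.6, 2.6]. Speed limits (rad/s): [2.22, 2.22, 2.79, 2.79, 3.14, 3.14, 3.14].

### API

Orientations are given as a unit quaternion [x, y, z, w].
In Python, from workcell import manip, viewer gives the robot as it stands.
- The arm moves only by the tool arm_command, never from a script. Its argument "series" is text: rows parted by semicolons, each of 5 numbers parted by spaces: the closure, from 0 (fully open) to 1 (shut), then the shift along the tool's x, y, z normalised to -1 to 1, where 1 is 0.4 m, then the turn about the tool's z normalised to -1 to 1, where 1 is 180 degrees. In form: jaw tx ty tz spin; .... A call has exactly 10 rows; each row shifts and turns the commanded pose from where the row before left it, along the tool's axes as they then stand; what a row does not reach is not made up. A row lasts 1/8 s, in which the tool goes at most 62.5 mm and 10.7 degrees, less where a joint would pass 70% of its speed; a pose out of reach is approached as far as the arm can. A call with a number of a shift or a turn outside -1 to 1 is refused whole. A call with a gripper value outside its range is refused whole. The fingers move at their own pace and stop on an object; "newtons" is the grip in N (left out, the last holds). Time passes only in rows, so rows that do not move let the fingers close, or fill a call up. It gives the time, the measured TCP pose, the force, the opening and the grip force at its end, in the units of the state.
- manip.get_obs(): the state, without advancing time (a new reading comes with each control period).
- viewer.camera(name): name is "scene" or "side" or "wrist"; returns a dict with "pixels" (480x640x3 uint8, red, green, blue), "intrinsics" (3x3 intrinsics, pixels), "extrinsics" (4x4, takes a point from world to camera coordinates). Camera axes: x right, y up, looking along -z (the intrinsics and any distortion apply to the point x, -y, -z); pixel columns grow to the right and rows downward; lengths in m; the calibration is good to about 2 mm. A picture is of the moment at which its call begins. There is no depth.
- manip.hand_in(): hands the job in; it is judged then, once.
The state is a dict: "clock": time; "joint_pos": joint angles; "joint_velocities": joint speeds; "tau": joint torques, N m; "position": TCP position; "ee_rot": TCP orientation; "ft_force": force on the tool from outside, world axes, zero at the start; "torque": the same for the moment, N m; "grip_width": opening from 0.0 (shut) to 1.0 (fully open); "grasp_force": force on a finger pad.
Only numpy, scipy, OpenCV 4.12 (cv2) and the standard library are available. Lean on these libraries where they do the work, as an engineer would, in place of code of your own. Each camera call takes 0.05 s, during which the arm holds its last target. There are 200 camera calls.

### The job

Hang every grey sprayed canopy that has a wooden handling block astride the steel bar of the drying rack, upright and lengthwise along the bar, next to one another, and let go of them. Once they all hang there, turn the dryer's dial clockwise until its pointer points at the brass mark, then press the black start button fully down and let it come up again. Leave everything else on the desk where it lies, and all canopies hanging and the dial on the mark at the end.

Things in the scene. Friction and masses are not known exactly. Their poses are not given: they have to be found in the camera images.
- canopy1: one of 3 to 5 like canopies (None if absent): grey open-ended roof-shaped shell 76 mm long (x), 58 wide (y), 60 g, 4 mm walls, open below; side walls 30 mm high, 50 apart inside, then 40 degree slopes to a ridge at 53. On mid-ridge a wooden block 34 long (x), 12 thick (y), 49 to 86 mm up: grip it across y. Origin: centre of underside, z up. Hung, it settles with origin 38 mm below the bar's axis
- canopy2: one of 3 to 5 like canopies (None if absent): grey open-ended roof-shaped shell 76 mm long (x), 58 wide (y), 60 g, 4 mm walls, open below; side walls 30 mm high, 50 apart inside, then 40 degree slopes to a ridge at 53. On mid-ridge a wooden block 34 long (x), 12 thick (y), 49 to 86 mm up: grip it across y. Origin: centre of underside, z up. Hung, it settles with origin 38 mm below the bar's axis
- canopy3: one of 3 to 5 like canopies (None if absent): grey open-ended roof-shaped shell 76 mm long (x), 58 wide (y), 60 g, 4 mm walls, open below; side walls 30 mm high, 50 apart inside, then 40 degree slopes to a ridge at 53. On mid-ridge a wooden block 34 long (x), 12 thick (y), 49 to 86 mm up: grip it across y. Origin: centre of underside, z up. Hung, it settles with origin 38 mm below the bar's axis
- canopy4: one of 3 to 5 like canopies (None if absent): grey open-ended roof-shaped shell 76 mm long (x), 58 wide (y), 60 g, 4 mm walls, open below; side walls 30 mm high, 50 apart inside, then 40 degree slopes to a ridge at 53. On mid-ridge a wooden block 34 long (x), 12 thick (y), 49 to 86 mm up: grip it across y. Origin: centre of underside, z up. Hung, it settles with origin 38 mm below the bar's axis
- canopy5: one of 3 to 5 like canopies (None if absent): grey open-ended roof-shaped shell 76 mm long (x), 58 wide (y), 60 g, 4 mm walls, open below; side walls 30 mm high, 50 apart inside, then 40 degree slopes to a ridge at 53. On mid-ridge a wooden block 34 long (x), 12 thick (y), 49 to 86 mm up: grip it across y. Origin: centre of underside, z up. Hung, it settles with origin 38 mm below the bar's axis
- rack: drying rack, fixed: one horizontal, slippery polished steel bar, 16 mm thick, along its own y, axis 120 mm above the desk, between two black posts (22 x 16 mm, 140 mm high): 510 mm clear, room for five canopies end to end with gaps. Origin: on the desk below the middle of the bar
- bar_mid (a point): middle of the bar's axis; axes as the rack's (y along the bar, z up)
- dryer: warm-air dryer, fixed: white box 190 (own x) x 150 (y) x 70 mm high with louvres on its +y side. On its flat top: the dial 35 mm from the middle towards +x and the start button 62 mm from the middle towards -x. Origin: centre of its underside
- dial (a joint): angle of the dial in rad, 0 to 5.2, growing clockwise seen from above; at 0 its pointer points along the dryer's own +x. It has 0.05 N m of friction and stays where it is left. The scale on the dryer's top has a black tick every 0.5 rad from 0 to 5
- dial_grip (a point): on the dial's vertical axis, 34 mm above the dryer's top, 9 mm below the top of the dial's upright grip bar; axes turn with the dial, +x towards the pointer. The bar is 54 mm long (x), 14 mm thick (y: grip it across y) and stands 9 to 43 mm above the dryer's top, on a round skirt of radius 32 mm, 9 mm high
- pointer_tip (a point): tip of the white pointer on the dial's skirt, 41 mm from the dial's axis
- mark_tip (a point): inner end of the brass mark: 41 mm from the dial's axis, in the direction the pointer must point to; axes: own x points radially outwards. The mark is a flat brass bar (16 x 6 mm) lying radially just outside the dial, at another angle on the scale each time
- start (a joint): travel of the start button, 0 up to 0.006 m fully pressed; springs back; fully down takes 4 N
- start_top (a point): centre of the top of the round black start button (radius 15 mm), pressed straight down
- clear_canopy: bystander, not to be disturbed: clear canopy shell of the same shape but without a handling block, 76 x 58 x 54 mm; stays on the desk. Origin: underside, about its middle
- caliper: bystander, not to be disturbed: brass sliding caliper lying on the desk, 170 mm long. Origin: underside, about its middle
- rotor: bystander, not to be disturbed: silver diecast four-blade helicopter rotor, 164 mm across, 14 mm high. Origin: underside, about its middle
- display_base: bystander, not to be disturbed: black plastic display base, 100 x 150 x 18 mm. Origin: underside, about its middle
- sprue1: bystander, not to be disturbed: green sprue frame of wheels lying flat, 150 x 100 x 9 mm. Origin: underside, about its middle
- sprue2: bystander, not to be disturbed: the other green sprue frame of wheels, 150 x 100 x 9 mm. Origin: underside, about its middle
- burnisher: bystander, not to be disturbed: burnishing tool lying on the desk under the bar, 160 mm long, 14 mm thick. Origin: underside, about its middle
- primer_jar: bystander, not to be disturbed: jar of primer, 48 mm wide, 60 mm high. Origin: underside, about its middle
There are look-alikes about, which are no part of the job. Of the things that look like the dryer, the larger one is meant.

How it is judged:
By the outcome, as a careful person would: the job done as asked, in the order asked, and still so for the second after the job is handed in, with the robot touching nothing.
Of canopy1, canopy2, canopy3, canopy4, canopy5 only 3 to 5 are there at a start; the rules pass over those that are not, and their reading is None.
At some moment in a run one of canopy1, canopy2, canopy3, canopy4, canopy5 may be knocked a few centimetres aside while the robot is not near it.
It also fails if it takes over 210 s, if anything falls off the work surface, if the arm or the gripper's body presses on something with over 40 N, if the wrist force passes 120 N, or if a joint passes its speed limit or range.

## Working session

There is one attempt and no reset: what is moved stays moved. The work goes in short steps, Python scripts to look and compute and a tool call to move; the robot and the scene stay as the last step left them, time stands still between calls to the robot, and variables do not carry over. Pictures are saved under pics/ and viewed, at most 14 in all, crops included, and the job is handed in when it is done.

Besides the shell and the picture viewer there is one more tool, called as name(argument=value, ...) on one line, values as JSON. arm_command: Moves the arm, as the interface text tells. Scaled input: -1 to 1 covers 0.4 m each way for a shift and 180 degrees each way for a turn. Its arguments: {"type":"object","properties":{"series":{"type":"string"},"newtons":{"type":"number"}},"required":["series"]}

```bash
mkdir -p pics; ls
cat > h.py <<'E'
import numpy as np, cv2
from workcell import manip, viewer
from scipy.spatial.transform import Rotation as R
def shot(n,f=None):
    c=viewer.camera(n); im=cv2.cvtColor(np.asarray(c["pixels"]),cv2.COLOR_RGB2BGR)
    if f: cv2.imwrite("pics/"+f,im); np.savez("pics/"+f+".npz",K=c["intrinsics"],E=c["extrinsics"])
    return im,np.array(c["intrinsics"]),np.array(c["extrinsics"])
def ray(K,E,u,v):
    d=np.linalg.inv(K)@[u,v,1]; d=np.array([d[0],-d[1],-d[2]])
    return -E[:3,:3].T@E[:3,3], E[:3,:3].T@d
def plane(K,E,u,v,z):
    o,d=ray(K,E,u,v); return o+d*(z-o[2])/d[2]
def proj(K,E,p):
    c=E[:3,:3]@np.asarray(p)+E[:3,3]; q=K@[c[0],-c[1],-c[2]]; return q[:2]/q[2]
def load(f):
    z=np.load("pics/"+f+".npz"); return cv2.imread("pics/"+f),z["K"],z["E"]
E
python3 - <<'E'
from h import *
for n in("scene","side","wrist"):
    im,K,E=shot(n,n+"0.png"); print(n,K.round(1).tolist(),E.round(3).tolist())
o=manip.get_obs(); print(o)
E
```

```text
pics
scene [[476.1, 0.0, 321.3], [0.0, 476.1, 236.2], [0.0, 0.0, 1.0]] [[0.019, 1.0, 0.012, 0.022], [-0.854, 0.01, 0.52, 0.41], [0.52, -0.02, 0.854, -1.593], [0.0, 0.0, 0.0, 1.0]]
side [[475.2, 0.0, 319.6], [0.0, 475.2, 241.4], [0.0, 0.0, 1.0]] [[0.868, -0.497, -0.021, -0.458], [0.34, 0.562, 0.754, -0.261], [-0.363, -0.661, 0.656, -1.086], [0.0, 0.0, 0.0, 1.0]]
wrist [[370.3, 0.0, 322.6], [0.0, 370.3, 241.5], [0.0, 0.0, 1.0]] [[1.0, 0.0, -0.002, -0.625], [-0.001, 0.946, -0.323, 0.042], [0.002, 0.323, 0.946, -0.38], [0.0, 0.0, 0.0, 1.0]]
{'clock': 0.15, 'joint_pos': array([-0.02261407,  0.33274069, -0.06470558,  1.46072533,  0.02161794,
        1.34990554, -0.08850659]), 'joint_velocities': array([ 0.00085017, -0.00265829, -0.00201262, -0.00166685, -0.00019108,
       -0.00247303, -0.00068099]), 'tau': array([ 1.13752249e-03, -6.25829744e+01,  4.95374459e-02, -3.91853535e+01,
        1.63436425e-02,  7.44175835e-03, -2.63868424e-05]), 'position': array([6.24707618e-01, 5.65381373e-06, 2.16101009e-01]), 'ee_rot': array([ 7.07094967e-01,  7.07118388e-01, -4.03951283e-04, -3.60552652e-04]), 'ft_force': array([-0.77953549,  0.38904852,  0.25477718]), 'torque': array([ 0.01169255,  0.01128758, -0.04076621]), 'grasp_force': 0.0, 'grip_width': 1.0001912639031942}
```

View pics/scene0.png

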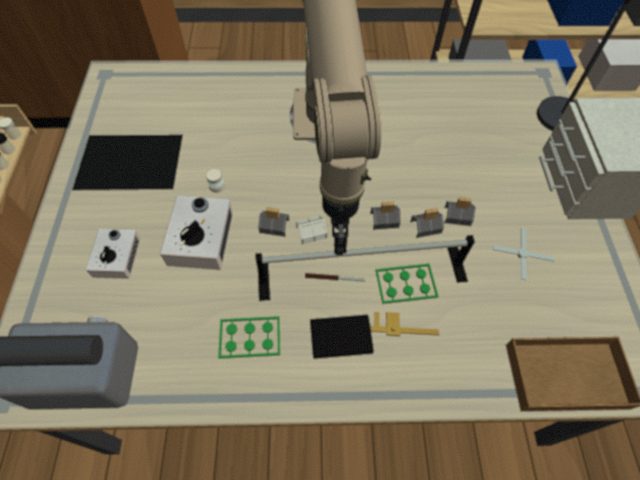

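View pics/side0.png

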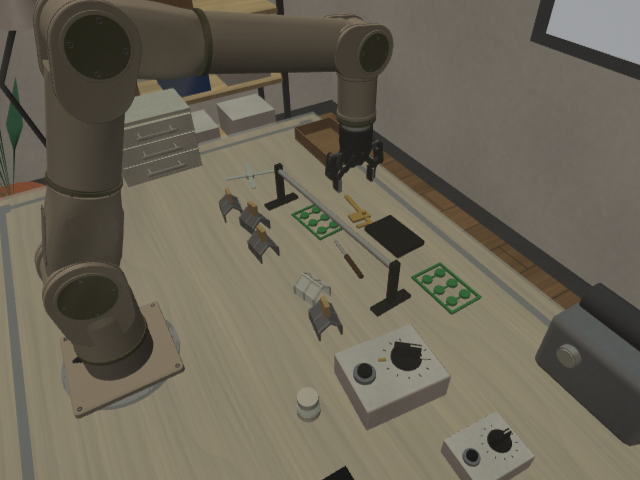

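Scene picture: four grey canopies with wooden blocks at (273,222), (386,215), (429,222), (461,210). The clear canopy, without a block, is at (312,230). The bar runs from (262,256) to (470,243). The large dryer is at (197,232) and its small look-alike at (113,253). The side view shows the same four canopies at (229,203), (254,218), (263,243), (324,316), and the dryer at (392,375). Next is one close crop of all of these.

Run:
```python
from h import *
a=load("scene0.png")[0]; b=load("side0.png")[0]
rs=lambda c,w,h:cv2.resize(c,(w,h),interpolation=cv2.INTER_CUBIC)
o=np.zeros((600,800,3),np.uint8)
o[:240]=rs(a[196:268,250:490],800,240)
o[240:600,:400]=rs(a[190:275,155:249],400,360)
o[240:600,400:]=rs(b[325:425,330:450],400,360)
cv2.imwrite("pics/crop0.png",o)
# block mask: hue/sat
for n,(im,roi) in {"scene":(a,(180,250,250,490)),"side":(b,(180,340,200,350))}.items():
    hsv=cv2.cvtColor(im,cv2.COLOR_BGR2HSV); y0,y1,x0,x1=roi
    m=np.zeros(im.shape[:2],np.uint8)
    m[y0:y1,x0:x1]=((hsv[...,1]>95)&(hsv[...,2]>90)&(hsv[...,0]<25))[y0:y1,x0:x1]
    k,l,s,c=cv2.connectedComponentsWithStats(m)
    for i in range(1,k):
        if s[i,4]>12: print(n,s[i].tolist(),c[i].round(1))
```

```text
scene [458, 198, 13, 5, 48] [464.4 199.7]
scene [382, 202, 12, 5, 52] [387.4 203.8]
scene [266, 208, 13, 10, 60] [272.7 210.9]
scene [425, 208, 13, 12, 92] [431.3 213.1]
side [225, 188, 6, 7, 26] [227.2 191. ]
side [344, 194, 6, 8, 30] [347.1 197.3]
side [247, 201, 10, 6, 30] [251.4 203.7]
side [256, 225, 10, 8, 36] [260.3 228.6]
side [320, 296, 10, 12, 60] [324.4 302. ]
```

View pics/crop0.png

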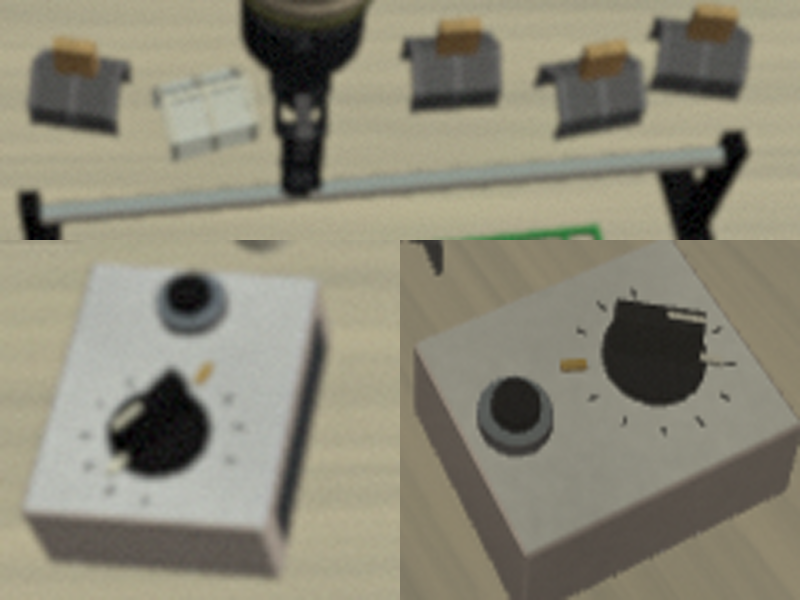

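View pics/wrist0.png

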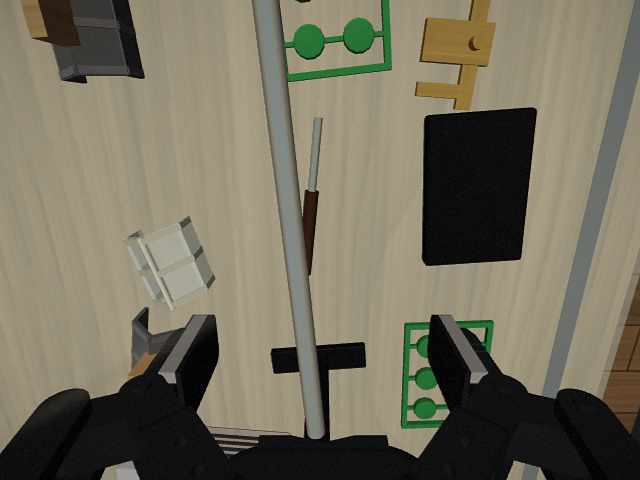

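The crop shows four canopies with wooden blocks. The clear one has none. On the large dryer the pointer is at the lower left of the dial and the brass mark at the upper right. The wrist view shows the bar, the burnisher and the sprues clearly. Now I'll measure.

```bash
cat >> h.py <<'E'
def tri(rays):
    A=np.zeros((3,3));b=np.zeros(3)
    for o,d in rays:
        d=d/np.linalg.norm(d);P=np.eye(3)-np.outer(d,d);A+=P;b+=P@o
    p=np.linalg.solve(A,b); return p,max(np.linalg.norm((np.eye(3)-np.outer(d,d)/(d@d))@(p-o)) for o,d in rays)
E
python3 - <<'E'
from h import *
a,Ka,Ea=load("scene0.png"); b,Kb,Eb=load("side0.png"); w,Kw,Ew=load("wrist0.png")
print("wristcam",-Ew[:3,:3].T@Ew[:3,3])
for p,q in [((464.4,199.7),(227.2,191)),((431.3,213.1),(251.4,203.7)),((387.4,203.8),(260.3,228.6)),((272.7,210.9),(324.4,302))]:
    x,e=tri([ray(Ka,Ea,*p),ray(Kb,Eb,*q)]); print("block",x.round(4),round(e,4), plane(Ka,Ea,*p,.078).round(3))
# bar: wrist image edges by row
hs=cv2.cvtColor(w,cv2.COLOR_BGR2HSV)
pts=[]
for r in range(5,400,15):
    row=w[r].astype(int); c0=int(268+ (r/430)*48)
    m=(np.abs(row[:,2]-row[:,0])<22)
    i=c0
    if not m[i]: continue
    l=i
    while m[l-1]: l-=1
    k=i
    while m[k+1]: k+=1
    if 12<k-l<40: P=plane(Kw,Ew,(l+k)/2,r,.12); pts.append(P); print(r,l,k,P.round(4))
pts=np.array(pts); print(len(pts),np.polyfit(pts[:,1],pts[:,0],1))
# scene
ps=[]
for c in list(range(275,325,5))+list(range(365,455,5)):
    yc=255-(c-270)*.062; col=a[int(yc)-8:int(yc)+9,c].astype(int); m=(col[:,2]-col[:,0])<18
    r=np.where(m)[0]
    if len(r)and len(r)<10: ps.append(plane(Ka,Ea,c,int(yc)-8+r.mean(),.122))
ps=np.array(ps);print(len(ps),np.polyfit(ps[:,1],ps[:,0],1))
for u,v in[(262,256),(470,243)]:print(plane(Ka,Ea,u,v,.13))
# dryer: crop pixel->image scene
f=lambda x,y:(155+x*94/400,190+(y-240)*85/360)
g=lambda x,y:(330+(x-400)*120/400,325+(y-240)*100/360)
for n,(x,y) in dict(tl=(93,263),tr=(322,283),br=(272,527),bl=(25,512),btn=(193,292),mark=(204,373),ptr=(118,463)).items():print(n,plane(Ka,Ea,*f(x,y),.07).round(4))
for n,(x,y) in dict(mark=(573,365),btn=(515,403),ptr=(718,361)).items():print("side",n,plane(Kb,Eb,*g(x,y),.07).round(4))
E
```

```text
wristcam [0.62590044 0.08345672 0.37179086]
block [0.4189 0.3622 0.0865] 0.0001 [0.413 0.365 0.078]
block [0.4576 0.2677 0.0826] 0.0023 [0.457 0.267 0.078]
block [0.4304 0.1489 0.0864] 0.0001 [0.425 0.151 0.078]
block [ 0.4481 -0.1635  0.082 ] 0.0006 [ 0.445 -0.163  0.078]
5 252 279 [0.5917 0.1448 0.12  ]
20 254 281 [0.5925 0.137  0.12  ]
35 256 283 [0.5933 0.1291 0.12  ]
50 258 285 [0.5942 0.121  0.12  ]
65 260 287 [0.595  0.1126 0.12  ]
95 264 288 [0.5959 0.0954 0.12  ]
110 266 290 [0.5968 0.0864 0.12  ]
125 268 292 [0.5977 0.0773 0.12  ]
140 270 293 [0.5984 0.0678 0.12  ]
155 272 295 [0.5994 0.0582 0.12  ]
170 274 296 [0.6001 0.0483 0.12  ]
185 276 298 [0.6011 0.0381 0.12  ]
200 277 300 [0.6018 0.0277 0.12  ]
215 279 301 [0.6025 0.017  0.12  ]
230 281 303 [0.6037 0.006  0.12  ]
245 283 305 [ 0.6048 -0.0053  0.12  ]
260 285 306 [ 0.6056 -0.017   0.12  ]
275 287 308 [ 0.6068 -0.0289  0.12  ]
290 289 309 [ 0.6077 -0.0412  0.12  ]
305 291 311 [ 0.6089 -0.0539  0.12  ]
320 293 312 [ 0.6099 -0.0669  0.12  ]
335 295 314 [ 0.6112 -0.0804  0.12  ]
380 300 328 [ 0.6184 -0.1233  0.12  ]
395 302 328 [ 0.6191 -0.1385  0.12  ]
24 [-0.09186194  0.6046888 ]
27 [-0.086871    0.60345747]
[ 0.6131562  -0.17980439  0.13      ]
[0.58247688 0.33560444 0.13      ]
tl [ 0.3844 -0.4323  0.07  ]
tr [ 0.4021 -0.2817  0.07  ]
br [ 0.5837 -0.2973  0.07  ]
bl [ 0.5714 -0.4474  0.07  ]
btn [ 0.4084 -0.3645  0.07  ]
mark [ 0.4716 -0.3505  0.07  ]
ptr [ 0.5374 -0.3959  0.07  ]
side mark [ 0.4758 -0.3521  0.07  ]
side btn [ 0.4309 -0.3549  0.07  ]
side ptr [ 0.5543 -0.3955  0.07  ]
```

Triangulated block tops come out at about 86 mm, as they must. The bar follows x ≈ 0.604 − 0.087·y, a yaw of 5°, with clear length from y ≈ −0.17 to 0.34. Moving over the first canopy, at (0.447, −0.163).

arm_command(series="0 -0.068 -0.074 0.006 0; 0 -0.068 -0.074 0.006 0; 0 -0.068 -0.074 0.006 0; 0 -0.068 -0.074 0.006 0; 0 -0.068 -0.074 0.006 0; 0 -0.068 -0.074 0.01 0; 0 0 0 0 0; 0 0 0 0 0; 0 0 0 0 0; 0 0 0 0 0", newtons=40)

```text
clock: 1.4
position: [0.4479, -0.1625, 0.2006]
ee_rot: [0.707, 0.708, -0.0, -0.0]
ft_force: [0.4, -0.4, -0.4]
grip_width: 0.999
grasp_force: 0.0
```

```bash
cat >> h.py <<'E'
def blk(f):
    """block top centre, yaw of its long axis from world y (CCW +), from a wrist picture"""
    im,K,E=shot("wrist",f); hsv=cv2.cvtColor(im,cv2.COLOR_BGR2HSV)
    m=((hsv[...,1]>120)&(hsv[...,2]>60)&(hsv[...,0]<22)).astype(np.uint8)
    m=cv2.morphologyEx(m,cv2.MORPH_OPEN,np.ones((5,5)))
    k,l,s,c=cv2.connectedComponentsWithStats(m)
    ob=manip.get_obs(); print("tcp",ob["position"].round(4),"rpy",R.from_quat(ob["ee_rot"]).as_matrix()[:,0].round(3))
    for i in range(1,k):
        if s[i,4]<300: continue
        cn=cv2.findContours((l==i).astype(np.uint8),0,1)[0][0][:,0]
        W=np.array([plane(K,E,u,v,.086)[:2] for u,v in cn])*1000
        (cx,cy),(w,h),an=cv2.minAreaRect(W.astype(np.float32))
        print(s[i].tolist(),c[i].round(0),"c",round(cx,1),round(cy,1),"size",round(w,1),round(h,1),"ang",round(an,1))
    return im,K,E
E
python3 -c "
from h import *
blk('w1.png')"
```

```text
tcp [ 0.4478 -0.1627  0.2006] rpy [-0.001  1.     0.   ]
```

View pics/w1.png

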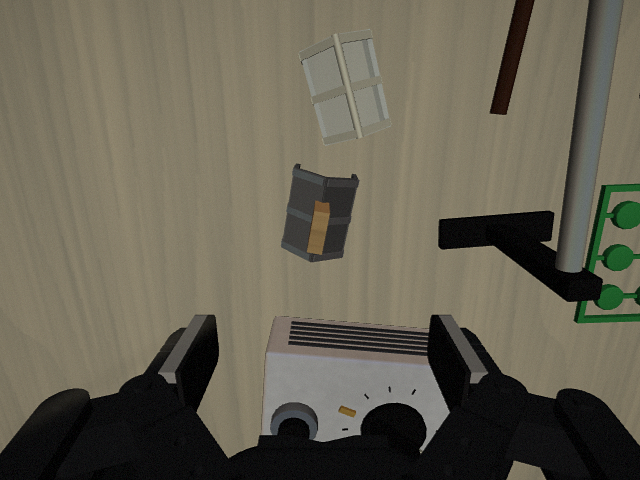

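The wrist picture shows the canopy's block at about (318,230), with its top face from row 213 to 254. The clear canopy is at (345,85) and the dryer below. I'll tune the colour mask.

Run:
```python
from h import *
im,K,E=load("w1.png"); hsv=cv2.cvtColor(im,cv2.COLOR_BGR2HSV)
for p in[(318,240),(322,207),(315,250),(200,200),(345,410)]: print(p,hsv[p[1],p[0]])
m=((hsv[...,1]>100)&(hsv[...,2]>60)).astype(np.uint8)
print("wristcam",-E[:3,:3].T@E[:3,3])
k,l,s,c=cv2.connectedComponentsWithStats(m)
for i in range(1,k):
    if s[i,4]>100 and s[i,0]>290 and s[i,0]<340: print(s[i],c[i])
for u,v in[(329,214),(317,212),(308,252),(322,255)]: print(plane(K,E,u,v,.086))
```

```text
(318, 240) [ 18 122 121]
(322, 207) [ 15 143 116]
(315, 250) [ 19 117 126]
(200, 200) [ 23  53 135]
(345, 410) [ 20 163 119]
wristcam [ 0.44885583 -0.07911053  0.356414  ]
[307 201  23  54 829] [318.2907117  227.45717732]
[339 406  17  11 117] [346.96581197 411.11965812]
[ 0.4535488  -0.14963974  0.086     ]
[ 0.44452152 -0.14810698  0.086     ]
[ 0.43739956 -0.18019214  0.086     ]
[ 0.44831345 -0.18267387  0.086     ]
```

Block top centre (0.4459, −0.1652), 11 × 33 mm, 10.8° clockwise. Grasping.

arm_command(series="0 -0.006 -0.005 0 0.03; 0 0 0 0 0.03; 0 0 0 0.075 0; 0 0 0 0.075 0; 0 0 0 0.075 0; 0 0 0 0.075 0; 0 0 0 0.011 0; 0 0 0 0 0; 1 0 0 0 0; 1 0 0 0 0", newtons=40)

```text
clock: 2.7
position: [0.446, -0.1657, 0.0772]
ee_rot: [0.771, 0.637, 0.001, 0.001]
ft_force: [-0.8, -0.5, -0.0]
grip_width: 0.606
grasp_force: 0.0
```

arm_command(series="1 0 0 0 0; 1 0 0 0 0; 1 0 0 0 0; 1 0 0 0 0; 1 0 0 0 0; 1 0 0 -0.03 0; 1 0 0 -0.08 0; 1 0 0 -0.1 0; 1 0 0 -0.1 0; 1 0 0 -0.06 0")

```text
clock: 3.95
position: [0.446, -0.1658, 0.2274]
ee_rot: [0.771, 0.637, 0.001, 0.001]
ft_force: [-0.0, -0.3, -0.1]
grip_width: 0.007
grasp_force: 0.0
```

The gripper closed to 0.007, so it missed. Taking a look.

Run:
```python
from h import *
a=shot("scene","s2.png")[0]; b=shot("side","d2.png")[0]; w=shot("wrist","w2.png")[0]
rs=lambda c,w,h:cv2.resize(c,(w,h),interpolation=cv2.INTER_CUBIC)
o=np.zeros((600,800,3),np.uint8)
o[:300,:400]=rs(a[180:270,240:360],400,300)
o[:300,400:]=rs(b[200:350,250:450],400,300)
o[300:,:400]=rs(w,400,300); o[300:,400:]=rs(a[180:270,360:480],400,300)
cv2.imwrite("pics/crop2.png",o)
```

```text
(no output)
```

View pics/crop2.png

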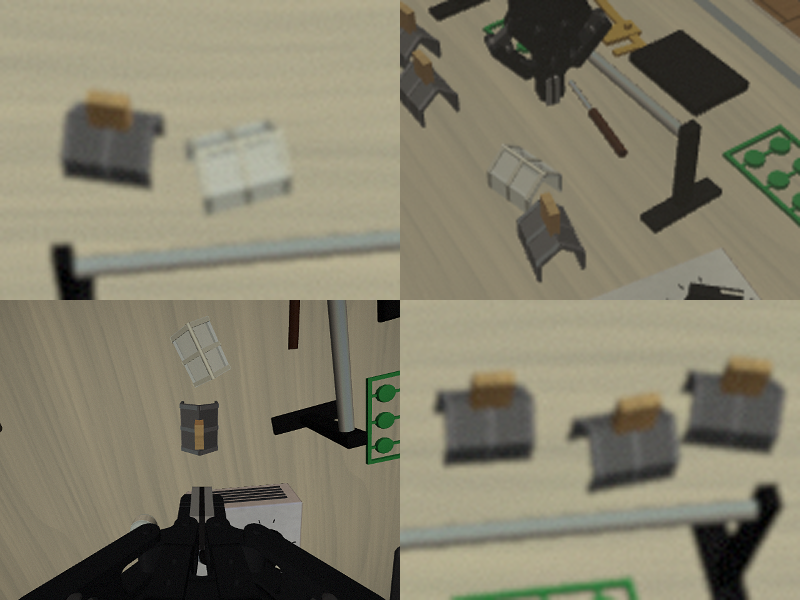

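Run:
```python
from h import *
ob=manip.get_obs(); p=ob["position"]; z=R.from_quat(ob["ee_rot"]).as_matrix()[:,2]
print(manip.tips_ahead, p,z)
for f in("w2.png","d2.png","s2.png"):
    im,K,E=load(f); print(f,"tcp",proj(K,E,p).round(1),"tips",proj(K,E,p+z*.019).round(1), "cam",(-E[:3,:3].T@E[:3,3]).round(3),"blk",proj(K,E,[.446,-.165,.086]).round(1),proj(K,E,[.446,-.165,.0]).round(1))
w=load("w2.png")[0]; d=load("d2.png")[0]; s=load("s2.png")[0]
rs=lambda c,w,h:cv2.resize(c,(w,h),interpolation=cv2.INTER_CUBIC)
o=np.hstack([rs(w[190:350,240:400],400,400),rs(d[210:330,270:390],400,400)])
cv2.imwrite("pics/crop3.png",o)
```

```text
0.019 [ 0.44610924 -0.16578673  0.22606595] [ 3.08614412e-03 -7.16086807e-04 -9.99994981e-01]
w2.png tcp [319.1 300.4] tips [319.4 283.2] cam [ 0.463 -0.084  0.384] blk [319.5 219.9] [319.8 197.9]
d2.png tcp [322.9 256.6] tips [323.1 263.2] cam [ 0.092 -0.799  0.9  ] blk [323.7 301.5] [324.2 325.6]
s2.png tcp [267.2 177.1] tips [267.8 181.9] cam [ 1.178 -0.058  1.147] blk [271.9 209.6] [274.2 226.7]
```

View pics/crop3.png

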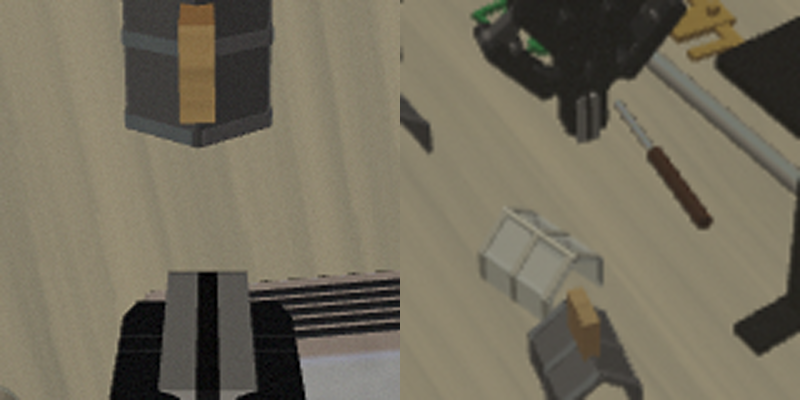

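Run:
```python
from h import *
ob=manip.get_obs(); p=ob["position"]; M=R.from_quat(ob["ee_rot"]).as_matrix()
for t in(.019,.006,0,-.006,-.013,-.02):
    print(t,[proj(*load(f)[1:],p+M@[dx,0,t]).round(1).tolist() for f,dx in(("w2.png",.011),("d2.png",-.011),("d2.png",.011))])
print(ob["grip_width"])
# open pads in the first wrist picture: front edge of the pad tips ~ (205,316),(440,316)
```

```text
0.019 [[319.3, 263.8], [324.8, 266.6], [321.4, 259.8]]
0.006 [[319.1, 274.1], [324.7, 262.1], [321.2, 255.3]]
0 [[319.0, 279.3], [324.7, 260.0], [321.2, 253.2]]
-0.006 [[318.9, 284.9], [324.6, 257.9], [321.1, 251.1]]
-0.013 [[318.8, 291.9], [324.6, 255.4], [321.1, 248.6]]
-0.02 [[318.6, 299.6], [324.5, 252.9], [321.0, 246.1]]
0.0010970403352412326
```

Two views agree that the closed fingertips are about 20 mm behind the reported TCP, not 19 mm ahead. That explains the fingers closing just above the block. I'll go about 33 mm lower than I first planned, check, and only then lift.

arm_command(series="0 0 0 0 0; 0 0 0 0 0; 0 0 0 0 0; 0 0 0 0.075 0; 0 0 0 0.075 0; 0 0 0 0.075 0; 0 0 0 0.075 0; 0 0 0 0.075 0; 0 0 0 0.075 0; 0 0 0 0 0")

```text
clock: 5.35
position: [0.4437, -0.1651, 0.0425]
ee_rot: [0.77, 0.637, -0.001, -0.002]
ft_force: [-0.7, -0.7, 0.7]
grip_width: 1.002
grasp_force: 0.0
```

arm_command(series="1 0 0 0 0; 1 0 0 0 0; 1 0 0 0 0; 1 0 0 0 0; 1 0 0 0 0; 1 0 0 0 0; 1 0 0 0 0; 1 0 0 0 0; 1 0 0 0 0; 1 0 0 0 0")

```text
clock: 6.6
position: [0.4455, -0.1656, 0.0445]
ee_rot: [0.771, 0.637, 0.0, 0.0]
ft_force: [-1.6, -0.1, 5.5]
grip_width: 0.13
grasp_force: 43.7
```

Gripped at 11 mm opening. Lift, turn to the bar's yaw, and carry it above the bar.

arm_command(series="1 0 0 -0.04 0; 1 0 0 -0.09 0; 1 0 0 -0.09 -0.029; 1 0 0 -0.09 -0.029; 1 0 0 -0.09 -0.0295; 1 0.04 0.072 0 0; 1 0.04 0.072 0 0; 1 0.04 0.072 0 0; 1 0 0 0 0; 1 0 0 0 0")

```text
clock: 7.85
position: [0.5269, -0.1108, 0.2046]
ee_rot: [0.676, 0.737, -0.0, 0.0]
ft_force: [-0.3, -0.8, -1.6]
grip_width: 0.132
grasp_force: 42.8
```

arm_command(series="1 0.04 0.072 0 0; 1 0.04 0.072 0 0; 1 0.04 0.072 0 0; 1 0 0 0 0; 1 0 0 0 0; 1 0 0 0 0; 1 0 0 0 0; 1 0 0 0 0; 1 0 0 0 0; 1 0 0 0 0")

```text
clock: 9.1
position: [0.6093, -0.0551, 0.2043]
ee_rot: [0.676, 0.737, 0.0, 0.0]
ft_force: [-0.2, 0.5, -0.9]
grip_width: 0.132
grasp_force: 42.9
```

Run:
```python
from h import *
a=shot("scene","s3.png")[0]; b=shot("side","d3.png")[0]; w=shot("wrist","w3.png")[0]
rs=lambda c,w,h:cv2.resize(c,(w,h),interpolation=cv2.INTER_CUBIC)
o=np.zeros((600,800,3),np.uint8)
o[:300,:400]=rs(a[180:270,250:370],400,300)
o[:300,400:]=rs(b[170:320,270:470],400,300)
o[300:,:400]=rs(w,400,300); o[300:,400:]=rs(a[180:270,360:480],400,300)
cv2.imwrite("pics/crop4.png",o)
```

```text
(no output)
```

View pics/crop4.png

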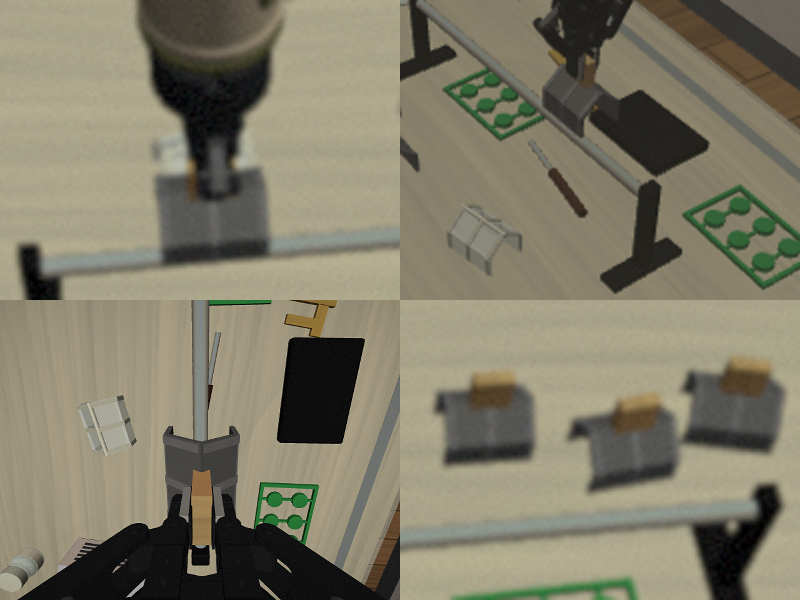

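The canopy is held straight. In the wrist crop the bar lies centred under the shell, at about (201,370) of the crop, and parallel to it. Lowering.

arm_command(series="1 0 0 0.04 0; 1 0 0 0.04 0; 1 0 0 0.04 0; 1 0 0 0.04 0; 1 0 0 0.02 0; 1 0 0 0.008 0; 1 0 0 0 0; 1 0 0 0 0; 1 0 0 0 0; 1 0 0 0 0")

```text
clock: 10.5
position: [0.6094, -0.055, 0.1294]
ee_rot: [0.676, 0.737, 0.0, 0.0]
ft_force: [1.3, -1.2, -0.6]
grip_width: 0.13
grasp_force: 42.8
```

arm_command(series="1 0 0 0.004 0; 1 0 0 0 0; 1 0 0 0.003 0; 1 0 0 0 0; 1 0 0 0 0; 1 0 0 0 0; 1 0 0 0 0; 1 0 0 0 0; 1 0 0 0 0; 1 0 0 0 0")

```text
clock: 11.75
position: [0.6093, -0.0551, 0.1273]
ee_rot: [0.676, 0.737, 0.0, 0.0]
ft_force: [-4.5, 0.8, 8.5]
grip_width: 0.127
grasp_force: 44.2
```

Contact at z ≈ 0.1275, so it is seated. Release, rise, and check.

arm_command(series="0.8 0 0 0 0; 0.8 0 0 0 0; 0.6 0 0 0 0; 0.4 0 0 0 0; 0.2 0 0 0 0; 0.2 0 0 0 0; 0.2 0 0 -0.05 0; 0 0 0 -0.08 0; 0 0 0 -0.08 0; 0 0 0 -0.08 0")

```text
clock: 13.0
position: [0.6092, -0.055, 0.2434]
ee_rot: [0.676, 0.737, 0.0, 0.0]
ft_force: [0.6, 1.1, -0.3]
grip_width: 1.0
grasp_force: 0.0
```

```bash
cat >> h.py <<'E'
def blk2(f=None):
    """block top: hue>=17 part of wood-coloured blobs in the wrist picture, on plane z=.086"""
    im,K,E=shot("wrist",f); g=cv2.GaussianBlur(im,(3,3),0); hsv=cv2.cvtColor(g,cv2.COLOR_BGR2HSV)
    m=((hsv[...,1]>95)&(hsv[...,2]>60)&(hsv[...,0]>=10)&(hsv[...,0]<23)).astype(np.uint8)
    k,l,s,c=cv2.connectedComponentsWithStats(m)
    ob=manip.get_obs(); print("tcp",ob["position"].round(4),"toolx",R.from_quat(ob["ee_rot"]).as_matrix()[:2,0].round(3))
    for i in range(1,k):
        if not 250<s[i,4]<6000: continue
        t=((l==i)&(hsv[...,0]>=17)).astype(np.uint8); t=cv2.morphologyEx(t,cv2.MORPH_OPEN,np.ones((3,3)))
        cs=cv2.findContours(t,0,1)[0]
        if not cs: continue
        cn=max(cs,key=cv2.contourArea)[:,0]
        W=np.array([plane(K,E,u,v,.086)[:2] for u,v in cn])*1000
        q=cv2.boxPoints(cv2.minAreaRect(W.astype(np.float32))); e=[q[1]-q[0],q[2]-q[1]]; L=[np.linalg.norm(v) for v in e]
        v=e[int(np.argmax(L))]; v=v*np.sign(v[1])
        print(s[i].tolist(),"centre",q.mean(0).round(1),"size",np.round(L,1),"cw from +y deg",round(float(np.degrees(np.arctan2(v[0],v[1]))),1))
    return im,K,E
E
python3 - <<'E'
from h import *
a=shot("scene","s4.png")[0]; b=shot("side","d4.png")[0]
w=blk2("w4.png")[0]
rs=lambda c,w,h:cv2.resize(c,(w,h),interpolation=cv2.INTER_CUBIC)
o=np.zeros((600,800,3),np.uint8)
o[:300,:400]=rs(a[180:270,250:370],400,300)
o[:300,400:]=rs(b[170:320,270:470],400,300)
o[300:,:400]=rs(w,400,300); o[300:,400:]=rs(a[180:270,360:480],400,300)
cv2.imwrite("pics/crop5.png",o)
E
```

```text
tcp [ 0.6102 -0.0551  0.2442] toolx [-0.086  0.996]
[437, 0, 78, 66, 2499] centre [713.7  99.3] size [49.5 45.9] cw from +y deg -85.8
[310, 208, 18, 61, 1031] centre [611.5 -82.4] size [45.1 15.1] cw from +y deg -5.2
```

View pics/crop5.png

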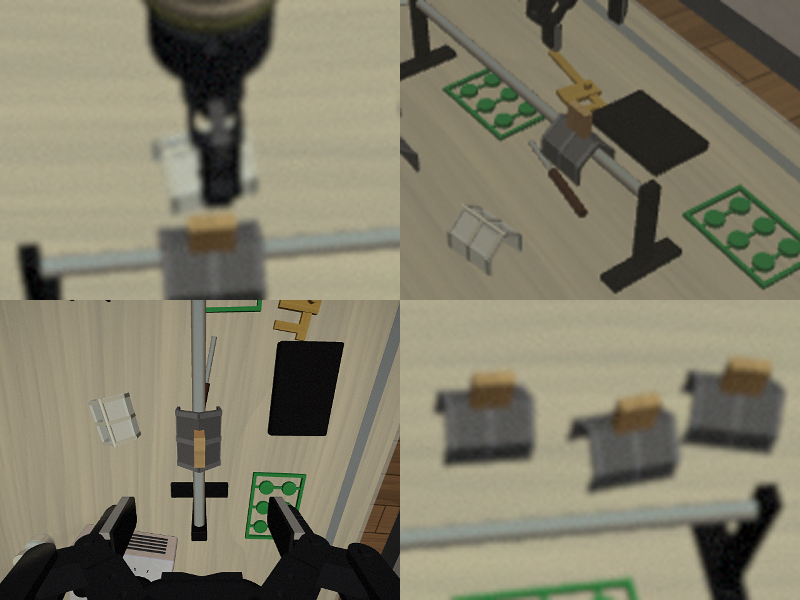

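The first canopy hangs astride the bar, at (195,440) in the wrist crop, and the other three are untouched. Next is the canopy at (0.430, 0.149).

arm_command(series="0 0.091 -0.067 0 0; 0 0.091 -0.067 0 0; 0 0.091 -0.067 0 0; 0 0.091 -0.067 0 0; 0 0.091 -0.067 0 0; 0 0.091 -0.067 0 0; 0 0 0 0.06 0; 0 0 0 0.05 0; 0 0 0 0 0; 0 0 0 0 0")

```text
clock: 14.4
position: [0.4304, 0.1487, 0.1987]
ee_rot: [0.676, 0.737, 0.0, 0.0]
ft_force: [0.3, 0.2, -0.1]
grip_width: 1.001
grasp_force: 0.0
```

```bash
python3 -c "
from h import *
blk2('w5.png')"
```

```text
tcp [0.4306 0.1488 0.199 ] toolx [-0.086  0.996]
[360, 32, 22, 59, 1060] centre [452.6 267.6] size [34.  12.2] cw from +y deg -11.1
[312, 195, 16, 53, 811] centre [428.7 152.2] size [33.2 11.3] cw from +y deg -4.4
[586, 215, 54, 75, 2050] centre [665.9 151.1] size [41.6 55.1] cw from +y deg 6.7
```

arm_command(series="0 0.009 -0.004 0.03 0; 0 0 0 0.07 0; 0 0 0 0.07 0; 0 0 0 0.07 0; 0 0 0 0.07 0; 0 0 0 0.05 0; 0 0 0 0.023 0; 0 0 0 0 0; 0 0 0 0 0; 1 0 0 0 0")

```text
clock: 15.7
position: [0.4289, 0.1523, 0.0458]
ee_rot: [0.676, 0.737, 0.001, 0.0]
ft_force: [-0.2, -0.4, -0.3]
grip_width: 0.818
grasp_force: 0.0
```

arm_command(series="1 0 0 0 0; 1 0 0 0 0; 1 0 0 0 0; 1 0 0 0 0; 1 0 0 0 0; 1 0 0 0 0; 1 0 0 0 0; 1 0 0 -0.02 0; 1 0 0 -0.05 0; 1 0 0 -0.08 0")

```text
clock: 16.95
position: [0.4278, 0.1519, 0.1056]
ee_rot: [0.676, 0.737, -0.001, -0.0]
ft_force: [0.8, 0.4, -0.3]
grip_width: 0.135
grasp_force: 42.8
```

arm_command(series="1 0 0 -0.09 0; 1 0 0 -0.09 0; 1 0 0 -0.07 0; 1 -0.055 0.067 0 0; 1 -0.055 0.067 0 0; 1 -0.055 0.067 0 0; 1 -0.055 0.067 0 0; 1 -0.055 0.067 0 0; 1 -0.055 0.067 0 0; 1 0 0 0 0")

```text
clock: 18.2
position: [0.601, 0.0322, 0.205]
ee_rot: [0.677, 0.736, -0.0, 0.0]
ft_force: [-0.5, -1.3, -1.0]
grip_width: 0.132
grasp_force: 42.8
```

arm_command(series="1 0 0 0 0; 1 0 0 0.04 0; 1 0 0 0.04 0; 1 0 0 0.04 0; 1 0 0 0.04 0; 1 0 0 0.02 0; 1 0 0 0.005 0; 1 0 0 0 0; 1 0 0 0 0; 1 0 0 0 0")

```text
clock: 19.45
position: [0.6002, 0.0345, 0.1316]
ee_rot: [0.676, 0.737, 0.0, 0.0]
ft_force: [-0.7, -0.2, -2.0]
grip_width: 0.133
grasp_force: 42.7
```

arm_command(series="1 0 0 0.005 0; 1 0 0 0.003 0; 1 0 0 0 0; 1 0 0 0 0; 1 0 0 0 0; 1 0 0 0 0; 1 0 0 0 0; 1 0 0 0 0; 1 0 0 0 0; 1 0 0 0 0")

```text
clock: 20.7
position: [0.6, 0.0345, 0.128]
ee_rot: [0.676, 0.737, 0.0, 0.0]
ft_force: [0.1, 1.0, -0.6]
grip_width: 0.132
grasp_force: 42.8
```

arm_command(series="1 0 0 0.003 0; 1 0 0 0 0; 0.8 0 0 0 0; 0.8 0 0 0 0; 0.6 0 0 0 0; 0.4 0 0 0 0; 0.2 0 0 0 0; 0.2 0 0 0 0; 0.2 0 0 -0.05 0; 0 0 0 -0.08 0")

```text
clock: 21.95
position: [0.5992, 0.0344, 0.1783]
ee_rot: [0.676, 0.737, -0.001, -0.001]
ft_force: [0.5, -0.4, 0.7]
grip_width: 0.979
grasp_force: 0.0
```

arm_command(series="0 0 0 -0.085 0; 0 0 0 -0.085 0; 0 0.102 -0.053 0 0; 0 0.102 -0.053 0 0; 0 0.102 -0.053 0 0; 0 0.102 -0.053 0 0; 0 0.102 -0.053 0 0; 0 0.102 -0.053 0.05 0; 0 0 0 0.06 -0.034; 0 0 0 0 0")

```text
clock: 23.2
position: [0.4512, 0.2669, 0.2014]
ee_rot: [0.636, 0.772, -0.001, -0.0]
ft_force: [0.6, -0.4, 0.9]
grip_width: 1.004
grasp_force: 0.0
```

```bash
python3 -c "
from h import *
blk2('w6.png'); shot('side','d6.png'); shot('scene','s6.png')"
```

```text
tcp [0.4521 0.2669 0.2027] toolx [-0.189  0.982]
[285, 56, 32, 57, 975] centre [417.2 364.8] size [12.2 33.7] cw from +y deg 8.8
[317, 197, 16, 52, 808] centre [452.9 268.7] size [32.8 11.6] cw from +y deg -10.8
[515, 268, 112, 131, 3549] centre [675.3 216.8] size [ 49.9 129.1] cw from +y deg 5.0
```

arm_command(series="0 0.004 0.003 0.03 0; 0 0 0 0.07 0; 0 0 0 0.07 0; 0 0 0 0.07 0; 0 0 0 0.07 0; 0 0 0 0.05 0; 0 0 0 0.03 0; 0 0 0 0 0; 0 0 0 0 0; 1 0 0 0 0")

```text
clock: 24.6
position: [0.4535, 0.2695, 0.0475]
ee_rot: [0.636, 0.772, 0.001, 0.0]
ft_force: [-0.4, -0.5, -0.1]
grip_width: 0.817
grasp_force: 0.0
```

arm_command(series="1 0 0 0 0; 1 0 0 0 0; 1 0 0 0 0; 1 0 0 0 0; 1 0 0 0 0; 1 0 0 0 0; 1 0 0 0 0; 1 0 0 -0.02 0; 1 0 0 -0.05 0; 1 0 0 -0.08 0")

```text
clock: 25.85
position: [0.4524, 0.2689, 0.1071]
ee_rot: [0.636, 0.772, -0.001, -0.0]
ft_force: [1.2, 0.3, -0.6]
grip_width: 0.132
grasp_force: 42.7
```

arm_command(series="1 0 0 -0.09 0; 1 0 0 -0.09 0; 1 0 0 -0.07 0.033; 1 -0.065 0.053 0 0; 1 -0.065 0.053 0 0; 1 -0.065 0.053 0 0; 1 -0.065 0.053 0 0; 1 -0.065 0.053 0 0; 1 -0.065 0.053 0 0; 1 0 0 0 0")

```text
clock: 27.1
position: [0.5949, 0.1223, 0.2068]
ee_rot: [0.676, 0.737, -0.0, 0.0]
ft_force: [-1.2, 0.3, -0.0]
grip_width: 0.131
grasp_force: 42.6
```

arm_command(series="1 0 0 0 0; 1 0 0 0.04 0; 1 0 0 0.04 0; 1 0 0 0.04 0; 1 0 0 0.04 0; 1 0 0 0.02 0; 1 0 0 0.005 0; 1 0 0 0 0; 1 0 0 0 0; 1 0 0 0 0")

```text
clock: 28.35
position: [0.5938, 0.1253, 0.1332]
ee_rot: [0.675, 0.738, 0.0, 0.0]
ft_force: [0.4, -1.0, 0.1]
grip_width: 0.129
grasp_force: 42.7
```

arm_command(series="1 0 0 0.006 0; 1 0 0 0.004 0; 1 0 0 0 0; 0.8 0 0 0 0; 0.8 0 0 0 0; 0.6 0 0 0 0; 0.4 0 0 0 0; 0.2 0 0 0 0; 0.2 0 0 -0.05 0; 0 0 0 -0.08 0")

```text
clock: 29.6
position: [0.5929, 0.125, 0.1803]
ee_rot: [0.675, 0.738, -0.001, -0.001]
ft_force: [0.3, -0.1, 0.4]
grip_width: 0.981
grasp_force: 0.0
```

arm_command(series="0 0 0 -0.085 0; 0 0 0 -0.08 0; 0 0.106 -0.064 0 0; 0 0.106 -0.064 0 0; 0 0.106 -0.064 0 0; 0 0.106 -0.064 0 0; 0 0.106 -0.064 0 0; 0 0.106 -0.064 0.05 0; 0 0 0 0.06 0.038; 0 0 0 0 0.038")

```text
clock: 30.85
position: [0.4166, 0.3646, 0.2008]
ee_rot: [0.759, 0.651, -0.002, 0.0]
ft_force: [-0.9, -0.4, 0.0]
grip_width: 0.997
grasp_force: 0.0
```

```bash
python3 -c "
from h import *
blk2('w7.png'); shot('side','d7.png'); shot('scene','s7.png')"
```

```text
tcp [0.4173 0.3647 0.2018] toolx [0.158 0.988]
[315, 197, 16, 53, 790] centre [417.3 365.5] size [11.3 32.8] cw from +y deg 9.1
[612, 336, 28, 32, 758] centre [659.3 216.8] size [32.9 22.5] cw from +y deg -1.8
[604, 373, 36, 15, 427] centre [659.1 187. ] size [30.3 14.3] cw from +y deg -85.9
```

arm_command(series="0 0.002 0 0.03 0; 0 0 0 0.07 0; 0 0 0 0.07 0; 0 0 0 0.07 0; 0 0 0 0.07 0; 0 0 0 0.05 0; 0 0 0 0.03 0; 0 0 0 0 0; 0 0 0 0 0; 1 0 0 0 0")

```text
clock: 32.25
position: [0.4184, 0.366, 0.0476]
ee_rot: [0.758, 0.652, 0.001, 0.0]
ft_force: [0.1, 0.8, -0.5]
grip_width: 0.817
grasp_force: 0.0
```

arm_command(series="1 0 0 0 0; 1 0 0 0 0; 1 0 0 0 0; 1 0 0 0 0; 1 0 0 0 0; 1 0 0 0 0; 1 0 0 0 0; 1 0 0 -0.02 0; 1 0 0 -0.05 0; 1 0 0 -0.08 0")

```text
clock: 33.5
position: [0.4175, 0.3652, 0.1071]
ee_rot: [0.758, 0.652, -0.001, -0.0]
ft_force: [-0.1, 0.6, -0.5]
grip_width: 0.131
grasp_force: 42.8
```

arm_command(series="1 0 0 -0.09 0; 1 0 0 -0.09 -0.038; 1 0 0 -0.07 -0.038; 1 -0.068 0.064 0 0; 1 -0.068 0.064 0 0; 1 -0.068 0.064 0 0; 1 -0.068 0.064 0 0; 1 -0.068 0.064 0 0; 1 -0.068 0.064 0 0; 1 0 0 0 0")

```text
clock: 34.75
position: [0.5875, 0.2135, 0.2068]
ee_rot: [0.677, 0.736, -0.0, 0.001]
ft_force: [-0.9, 0.5, -1.3]
grip_width: 0.133
grasp_force: 42.7
```

arm_command(series="1 0 0 0 0; 1 0 0 0.04 0; 1 0 0 0.04 0; 1 0 0 0.04 0; 1 0 0 0.04 0; 1 0 0 0.02 0; 1 0 0 0.005 0; 1 0 0 0 0; 1 0 0 0 0; 1 0 0 0 0")

```text
clock: 36.0
position: [0.5858, 0.2169, 0.1332]
ee_rot: [0.675, 0.738, 0.0, 0.0]
ft_force: [0.1, -0.6, -1.3]
grip_width: 0.125
grasp_force: 42.8
```

arm_command(series="1 0 0 0.006 0; 1 0 0 0.004 0; 1 0 0 0 0; 0.8 0 0 0 0; 0.8 0 0 0 0; 0.6 0 0 0 0; 0.4 0 0 0 0; 0.2 0 0 0 0; 0.2 0 0 -0.05 0; 0 0 0 -0.08 0")

```text
clock: 37.25
position: [0.5852, 0.2167, 0.1818]
ee_rot: [0.675, 0.738, -0.0, -0.0]
ft_force: [0.1, -0.0, 0.7]
grip_width: 0.98
grasp_force: 0.0
```

arm_command(series="0 0 0 -0.08 0; 0 0 0 -0.08 0; 0 0 0 -0.06 0; 0 -0.12 -0.024 0 0; 0 -0.12 -0.024 0 0; 0 -0.12 -0.024 0 0; 0 -0.12 -0.024 0 0; 0 -0.12 -0.024 0 0; 0 -0.12 -0.024 0 0; 0 -0.12 -0.024 0 0")

```text
clock: 38.5
position: [0.5485, -0.1253, 0.2706]
ee_rot: [0.675, 0.738, 0.001, 0.001]
ft_force: [0.2, -0.0, -0.0]
grip_width: 1.001
grasp_force: 0.0
```

arm_command(series="0 -0.12 -0.024 0 0; 0 -0.12 -0.024 0 0; 0 -0.12 -0.024 0 0; 0 -0.12 -0.024 0 0; 0 -0.12 -0.024 0 0; 0 0 0 0 0; 0 0 0 0 0; 0 0 0 0 0; 0 0 0 0 0; 0 0 0 0 0")

```text
clock: 39.75
position: [0.5225, -0.3666, 0.2689]
ee_rot: [0.674, 0.738, 0.0, 0.0]
ft_force: [0.2, -0.7, 0.0]
grip_width: 1.0
grasp_force: 0.0
```

Run:
```python
from h import *
a=shot("scene","s8.png")[0]; b=shot("side","d8.png")[0]; w=shot("wrist","w8.png")[0]
print(manip.get_obs()["position"])
rs=lambda c,w,h:cv2.resize(c,(w,h),interpolation=cv2.INTER_CUBIC)
o=np.zeros((600,800,3),np.uint8)
o[:300,:400]=rs(a[180:300,240:480],400,300)
o[300:,:400]=rs(b[160:320,220:430],400,300)
o[:,400:]=rs(w[100:400,220:420],400,600)
cv2.imwrite("pics/crop8.png",o)
```

```text
[ 0.52237066 -0.36700761  0.26876201]
```

View pics/crop8.png

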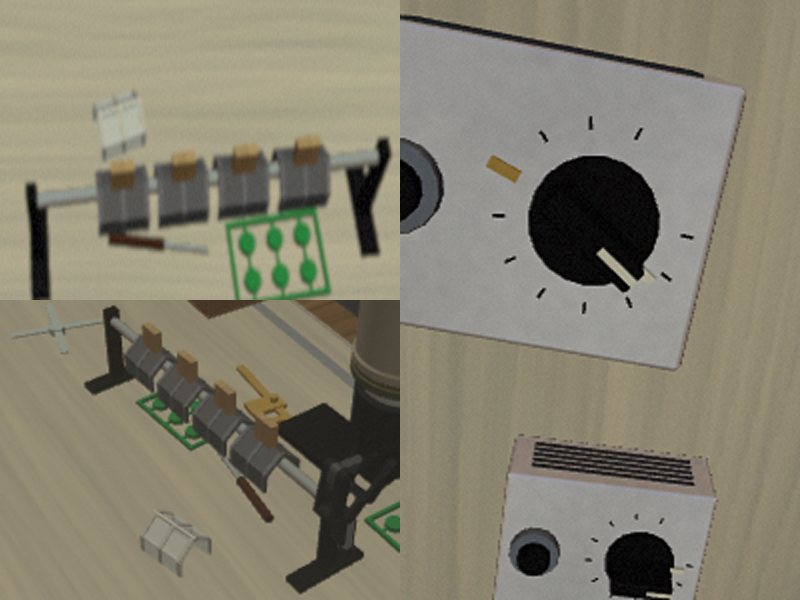

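All four canopies hang in a row on the bar. In the right crop the dial is centred near (594,220), the pointer tip is at (652,278) and the brass mark at (504,168). The small look-alike dryer is at the bottom. Measuring the angles.

```bash
cat > dial.py <<'E'
from h import *
from scipy.optimize import least_squares
def dial(f,c0=(317,210)):
    im,K,E=load(f); g=cv2.cvtColor(im,cv2.COLOR_BGR2GRAY); hsv=cv2.cvtColor(im,cv2.COLOR_BGR2HSV)
    k,l,s,c=cv2.connectedComponentsWithStats((g<70).astype(np.uint8)); i=l[c0[1],c0[0]-18] or l[c0[1],c0[0]]
    cn=cv2.findContours((l==i).astype(np.uint8),0,1)[0][0][:,0]
    W=np.array([plane(K,E,u,v,.079)[:2] for u,v in cn]); q0=W.mean(0)
    r=least_squares(lambda p:np.hypot(*(W-p[:2]).T)-p[2],[*q0,.032],loss="soft_l1",f_scale=.0005).x
    print("dial centre,r mm",(r*1000).round(1))
    m=((hsv[...,1]>100)&(hsv[...,2]>60)&(hsv[...,0]>10)&(hsv[...,0]<26)).astype(np.uint8)
    k,l,s,c=cv2.connectedComponentsWithStats(m); C=r[:2]
    for j in range(1,k):
        if s[j,4]<40: continue
        p=plane(K,E,*c[j],.071)[:2]; d=p-C
        if np.hypot(*d)<.07: print("mark r",np.hypot(*d).round(4),"ang cw-from+x deg",round(-float(np.degrees(np.arctan2(d[1],d[0]))),1),c[j].round(1),s[j])
    wm=((g>150)&(hsv[...,1]<70)).astype(np.uint8); print("max g near",g[c0[1]-50:c0[1]+50,c0[0]-50:c0[0]+50].max())
    return im,K,E,C
if __name__=="__main__":
    im,K,E,C=dial("w8.png")
    for z in(.077,.08):
        p=plane(K,E,220+(653-400)/2,100+277/2,z)[:2]-C; print("ptr",np.hypot(*p).round(4),-np.degrees(np.arctan2(p[1],p[0])))
    for q in[((600,250),(632,290)),((610,247),(640,280))]:
        P=[plane(K,E,220+(x-400)/2,100+y/2,.113)[:2] for x,y in q]; d=P[1]-P[0];print("bar line",P,-np.degrees(np.arctan2(d[1],d[0])))
    for x,y in[(745,90),(680,368)]: print("corner",plane(K,E,220+(x-400)/2,100+y/2,.07))
E
python3 dial.py
```

```text
dial centre,r mm [ 517.7 -370.9   31.2]
mark r 0.0496 ang cw-from+x deg -155.8 [271.3 184. ] [263 178  18  13 113]
max g near 176
ptr 0.0412 39.03215612639858
ptr 0.0404 38.21763983289731
bar line [array([ 0.52173158, -0.37485512]), array([ 0.53757993, -0.39207126])] 47.36882884449869
bar line [array([ 0.52596801, -0.37309994]), array([ 0.54063906, -0.38706693])] 43.59167137255629
corner [ 0.58283853 -0.30425808  0.07      ]
corner [ 0.5701761  -0.44806554  0.07      ]
```

Mark at 204.2° clockwise from +x, r = 49.6 mm as it should be. Pointer about 39° at r = 41 mm. Dial centre (0.517, −0.371). I'll turn the tool to the bar and descend onto it.

arm_command(series="0 -0.009 -0.014 0 0; 0 0 0 0 -0.05; 0 0 0 0 -0.05; 0 0 0 0 -0.05; 0 0 0 0 -0.05; 0 0 0 0 -0.05; 0 0 0 0.08 0; 0 0 0 0.08 0; 0 0 0 0 0; 0 0 0 0 0")

```text
clock: 41.15
position: [0.5173, -0.3718, 0.2062]
ee_rot: [0.341, 0.94, -0.0, 0.001]
ft_force: [-0.2, -0.8, 0.5]
grip_width: 1.001
grasp_force: 0.0
```

Run:
```python
from h import *
w,K,E=shot("wrist","w9.png"); ob=manip.get_obs(); M=R.from_quat(ob["ee_rot"]).as_matrix(); print(ob["position"],-np.degrees(np.arctan2(M[1,0],M[0,0])),ob["joint_pos"][6])
print("bar top centre px if dial at .517,-.371",proj(K,E,[.517,-.371,.113]))
cv2.imwrite("pics/crop9.png",cv2.resize(w[80:380,180:480],(600,600),interpolation=cv2.INTER_CUBIC))
```

```text
[ 0.51760378 -0.37185413  0.20661518] -140.11618706030941 1.4316212051782655
bar top centre px if dial at .517,-.371 [322.26859183 237.07940801]
```

View pics/crop9.png

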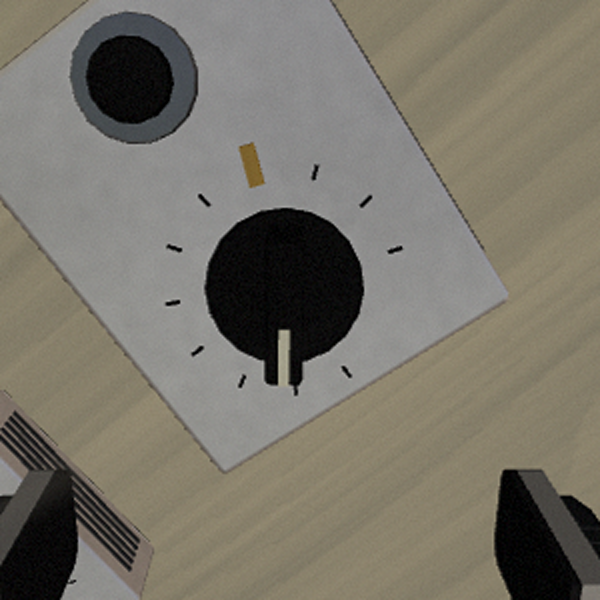

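The bar is upright in the image at column 284 of the crop, so it lines up with the tool. The mark is at (252,165). Descend and close.

arm_command(series="0 0 0 0.07 0; 0 0 0 0.07 0; 0 0 0 0.07 0; 0 0 0 0.07 0; 0 0 0 0.046 0; 0 0 0 0 0; 1 0 0 0 0; 1 0 0 0 0; 1 0 0 0 0; 1 0 0 0 0")

```text
clock: 42.45
position: [0.5169, -0.372, 0.0748]
ee_rot: [0.341, 0.94, -0.001, 0.0]
ft_force: [-8.4, -5.9, 12.7]
grip_width: 0.152
grasp_force: 44.2
```

```bash
python3 -c "
from dial import *
im,K,E,C=dial('w9.png',(322,222))"
```

```text
dial centre,r mm [ 517.  -371.5   31.4]
mark r 0.0491 ang cw-from+x deg -155.1 [305.3 162.2] [300 152  12  22 156]
max g near 166
```

arm_command(series="1 0 0 0 0; 1 0 0 0 0; 1 0 0 0 0; 1 0 0 0 0; 1 0 0 0 0; 1 0 0 0 0; 1 0 0 0 0; 1 0 0 0 0; 1 0 0 0 0; 1 0 0 0 0")

```text
clock: 43.7
position: [0.5168, -0.372, 0.0749]
ee_rot: [0.341, 0.94, -0.0, 0.0]
ft_force: [-3.1, -2.5, 5.6]
grip_width: 0.158
grasp_force: 42.8
```

Gripped. Mark at 204.6°, tool at 39.9°, so about 164.7° clockwise. Turning in stages.

arm_command(series="1 0 0 -0.004 0; 1 0 0 0 0.045; 1 0 0 0 0.045; 1 0 0 0 0.045; 1 0 0 0 0.045; 1 0 0 0 0.045; 1 0 0 0 0.045; 1 0 0 0 0.045; 1 0 0 0 0.045; 1 0 0 0 0.045")

```text
clock: 44.95
position: [0.5172, -0.372, 0.075]
ee_rot: [0.834, 0.552, -0.0, 0.001]
ft_force: [3.1, -6.7, -8.3]
grip_width: 0.151
grasp_force: 40.9
```

arm_command(series="1 0 0 0 0.045; 1 0 0 0 0.045; 1 0 0 0 0.045; 1 0 0 0 0.045; 1 0 0 0 0.045; 1 0 0 0 0.045; 1 0 0 0 0.045; 1 0 0 0 0.045; 1 0 0 0 0.045; 1 0 0 0 0")

```text
clock: 46.2
position: [0.5173, -0.3724, 0.0751]
ee_rot: [0.999, -0.051, 0.0, 0.001]
ft_force: [4.4, -8.8, -9.4]
grip_width: 0.158
grasp_force: 40.8
```

arm_command(series="1 0 0 0 0.045; 1 0 0 0 0.04; 1 0 0 0 0.018; 1 0 0 0 0; 1 0 0 0 0; 1 0 0 0 0; 1 0 0 0 0; 1 0 0 0 0; 1 0 0 0 0; 1 0 0 0 0")

```text
clock: 47.45
position: [0.5172, -0.3725, 0.075]
ee_rot: [0.978, -0.21, 0.001, 0.001]
ft_force: [4.1, -8.2, -10.5]
grip_width: 0.159
grasp_force: 40.8
```

Run:
```python
from h import *
ob=manip.get_obs(); M=R.from_quat(ob["ee_rot"]).as_matrix(); print(ob["position"],-np.degrees(np.arctan2(M[1,0],M[0,0])),ob["joint_pos"][6],ob["torque"],ob["ft_force"])
```

```text
[ 0.51724052 -0.37252399  0.07503529] 24.233412404957818 -1.2286120871848258 [-2.01134343 -0.94444241 -0.01919304] [  4.14222123  -8.24613553 -10.52396226]
```

arm_command(series="0.7 0 0 0 0; 0.5 0 0 0 0; 0.2 0 0 0 0; 0 0 0 0 0; 0 0 0 0 0; 0 0 0 0 0; 0 0 0 -0.1 0; 0 0 0 -0.13 0; 0 0 0 -0.13 0; 0 0 0 0 0")

```text
clock: 48.7
position: [0.5185, -0.3728, 0.2246]
ee_rot: [0.978, -0.21, 0.004, 0.001]
ft_force: [-0.5, 0.6, -0.5]
grip_width: 1.0
grasp_force: 0.0
```

Run:
```python
from dial import *
w,K,E=shot("wrist","w10.png"); print(manip.get_obs()["position"])
c=proj(K,E,[.517,-.371,.079]).round().astype(int); print(c)
dial("w10.png",tuple(c))
shot("scene","s10.png");shot("side","d10.png")
x0,y0=c[0]-120,max(0,c[1]-110); print(x0,y0)
cv2.imwrite("pics/crop10.png",cv2.resize(w[y0:y0+200,x0:x0+240],(720,600),interpolation=cv2.INTER_CUBIC))
```

```text
[ 0.51770893 -0.37190907  0.22176285]
[322 224]
dial centre,r mm [ 518.7 -372.6   31.3]
mark r 0.0523 ang cw-from+x deg -154.5 [321.5 274.2] [319 266   7  16  87]
max g near 172
202 114
```

View pics/crop10.png

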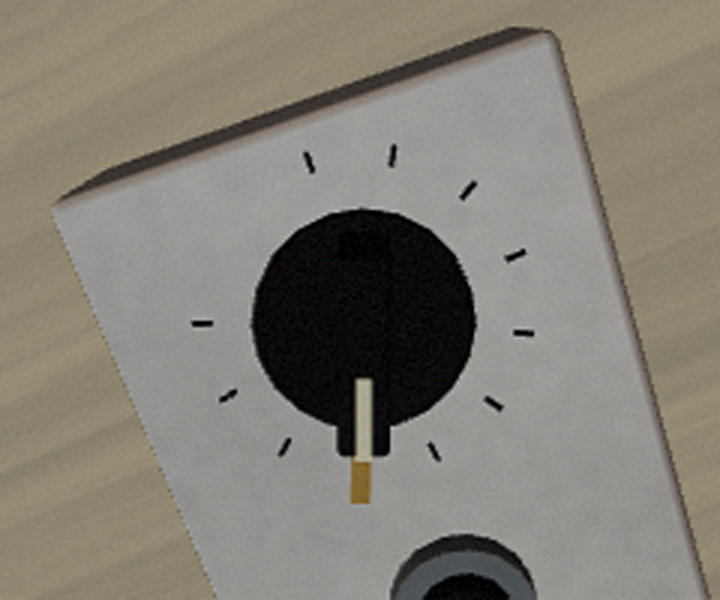

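The pointer bar at column 364 sits almost over the mark at (360,482). I'll work out the remaining error.

Run:
```python
from h import *
im,K,E=load("w10.png"); hsv=cv2.cvtColor(im,cv2.COLOR_BGR2HSV); g=cv2.cvtColor(im,cv2.COLOR_BGR2GRAY)
sub=np.zeros_like(g); sub[238:270,316:332]=1
m=(g>110)&(sub>0); 
for r in range(238,284,3):
    print(r,[int(v) for v in g[r,314:332]], end="\n")
rows=[r for r in range(244,263)]
pts=[]
for r in rows:
    wgt=np.clip(g[r,317:331].astype(float)-60,0,None); pts.append((np.sum(wgt*np.arange(317,331))/wgt.sum(),r))
P=np.array([plane(K,E,*p,.113)[:2] for p in pts]); d=np.polyfit(P[:,0],P[:,1],1)
print("line dir cw deg",180-np.degrees(np.arctan(d[0])))
mk=((hsv[...,1]>100)&(hsv[...,2]>60)&(hsv[...,0]>10)&(hsv[...,0]<26)); mk[:260]=0; mk[290:]=0
v,u=np.where(mk); Q=np.array([plane(K,E,a,b,.071)[:2] for a,b in zip(u,v)]); Q=Q[np.hypot(*(Q-[.517,-.371]).T)<.065]
c=Q.mean(0); ev=np.linalg.svd(Q-c)[2][0]; print("mark centre",c,"axis cw",-np.degrees(np.arctan2(ev[1],ev[0])), "offset of mark from the line's vertical plane mm", 1000*(np.polyval(d,c[0])-c[1])*np.cos(np.arctan(d[0])))
for C in([.517,-.371],[.5187,-.3726],[.5172,-.372]):
    q=c-C; print("mark ang",360-np.degrees(np.arctan2(q[1],q[0])), "line offset of C", 1000*(np.polyval(d,C[0])-C[1])*np.cos(np.arctan(d[0])))
```

```text
238 [3, 10, 9, 11, 4, 13, 10, 1, 12, 14, 11, 8, 2, 15, 11, 10, 4, 0]
241 [6, 7, 13, 14, 10, 4, 76, 167, 171, 168, 172, 136, 39, 9, 8, 10, 7, 7]
244 [1, 14, 6, 3, 6, 9, 69, 160, 166, 164, 169, 134, 38, 6, 11, 12, 11, 5]
247 [13, 5, 12, 19, 14, 6, 73, 161, 166, 165, 167, 136, 37, 3, 17, 12, 9, 11]
250 [15, 13, 7, 7, 3, 5, 75, 164, 169, 161, 166, 133, 42, 10, 12, 16, 12, 0]
253 [8, 16, 17, 14, 17, 4, 71, 161, 164, 160, 169, 134, 35, 8, 13, 16, 11, 5]
256 [64, 18, 8, 14, 16, 4, 72, 160, 166, 162, 169, 133, 39, 11, 15, 15, 4, 0]
259 [62, 17, 10, 15, 19, 9, 71, 161, 170, 162, 166, 132, 31, 8, 12, 13, 8, 0]
262 [60, 14, 12, 16, 12, 7, 74, 161, 166, 161, 167, 136, 34, 6, 10, 11, 3, 0]
265 [160, 48, 12, 10, 17, 2, 73, 160, 166, 169, 166, 132, 37, 13, 14, 11, 11, 107]
268 [148, 147, 148, 152, 153, 112, 102, 101, 101, 98, 95, 119, 149, 149, 153, 148, 154, 149]
271 [145, 148, 146, 148, 148, 112, 102, 111, 102, 105, 104, 125, 151, 150, 149, 151, 144, 146]
274 [150, 146, 148, 150, 151, 111, 105, 105, 104, 103, 97, 128, 148, 151, 151, 149, 147, 149]
277 [149, 147, 147, 146, 139, 106, 107, 105, 102, 101, 103, 121, 151, 151, 152, 155, 148, 150]
280 [143, 144, 147, 151, 142, 105, 104, 102, 98, 98, 99, 134, 150, 152, 152, 152, 151, 151]
283 [145, 145, 147, 145, 148, 148, 148, 149, 146, 148, 147, 149, 147, 147, 151, 151, 146, 147]
line dir cw deg 204.20604714775158
mark centre [ 0.4715538  -0.35008954] axis cw -156.38920294519855 offset of mark from the line's vertical plane mm -1.2304834121162584
mark ang 204.70785312383404 line offset of C -0.7923526135472393
mark ang 205.52264769199795 line offset of C -0.030062467281111865
mark ang 205.64129934387483 line offset of C 0.03772037336194504
```

The pointer is about 1.2° short. I'll re-grip and nudge it clockwise.

arm_command(series="0 0 0 0.08 0; 0 0 0 0.08 0; 0 0 0 0.08 0; 0 0 0 0.08 0; 0 0 0 0.043 0; 0 0 0 0 0; 0.6 0 0 0 0; 1 0 0 0 0; 1 0 0 0 0; 1 0 0 0 0")

```text
clock: 50.1
position: [0.517, -0.3721, 0.0753]
ee_rot: [0.978, -0.21, 0.0, 0.001]
ft_force: [-6.0, -7.6, 8.4]
grip_width: 0.153
grasp_force: 44.3
```

arm_command(series="1 0 0 0 0; 1 0 0 0 0; 1 0 0 0 0; 1 0 0 0 0.0035; 1 0 0 0 0.0035; 1 0 0 0 0; 1 0 0 0 0; 1 0 0 0 0; 1 0 0 0 0; 1 0 0 0 0")

```text
clock: 51.35
position: [0.517, -0.3721, 0.0753]
ee_rot: [0.975, -0.221, 0.0, 0.0]
ft_force: [-2.7, -3.3, 5.4]
grip_width: 0.157
grasp_force: 43.5
```

arm_command(series="0.7 0 0 0 0; 0.5 0 0 0 0; 0.2 0 0 0 0; 0 0 0 0 0; 0 0 0 0 0; 0 0 0 0 0; 0 0 0 -0.1 0; 0 0 0 -0.13 0; 0 0 0 -0.13 0; 0 0 0 0 0")

```text
clock: 52.6
position: [0.5185, -0.3728, 0.2234]
ee_rot: [0.975, -0.221, 0.004, 0.001]
ft_force: [-0.5, -0.6, -1.0]
grip_width: 1.002
grasp_force: 0.0
```

```bash
cat > chk.py <<'E'
import sys
from h import *
im,K,E=shot("wrist",sys.argv[1]); hsv=cv2.cvtColor(im,cv2.COLOR_BGR2HSV); g=cv2.cvtColor(im,cv2.COLOR_BGR2GRAY)
ob=manip.get_obs(); M=R.from_quat(ob["ee_rot"]).as_matrix(); print(ob["position"],-np.degrees(np.arctan2(M[1,0],M[0,0])))
mk=((hsv[...,1]>100)&(hsv[...,2]>60)&(hsv[...,0]>10)&(hsv[...,0]<26))
v,u=np.where(mk); Q=np.array([plane(K,E,a,b,.071)[:2] for a,b in zip(u,v)]); Q=Q[np.hypot(*(Q-[.4716,-.350]).T)<.015]; c=Q.mean(0)
# white line on the bar top: bright, unsaturated, enclosed in black: component within the dial
C=np.array([.5172,-.372]); w=((g>110)&(hsv[...,1]<90)).astype(np.uint8); k,l,s,cc=cv2.connectedComponentsWithStats(w)
for i in range(1,k):
    if not 60<s[i,4]<400: continue
    p=plane(K,E,*cc[i],.113)[:2]
    if np.hypot(*(p-C))>.03: continue
    v,u=np.where(l==i); P=np.array([plane(K,E,a,b,.113)[:2] for a,b in zip(u,v)]); d=cv2.fitLine(P.astype(np.float32),2,0,1e-5,1e-5).ravel()
    e=d[:2]*np.sign(d[:2]@(c-C)); n=np.array([-e[1],e[0]]); print(s[i],"line cw",360-np.degrees(np.arctan2(e[1],e[0])),"mark off line mm",1000*(c-d[2:])@n,"C off",1000*(C-d[2:])@n)
q=c-C; print("mark cw",360-np.degrees(np.arctan2(q[1],q[0])))
E
python3 chk.py w11.png
```

```text
[ 0.51772618 -0.37187266  0.22055023] 25.47363707568238
mark cw 205.30351199162502
```

By the tool angle the pointer is now at about 205.5°, and the mark measures 204.6–205.6°. Moving above the start button.

arm_command(series="0 -0.076 0.029 0 0; 0 -0.076 0.029 0 0; 0 -0.076 0.028 0 0; 0 0 0 0 0; 0 0 0 0 0; 1 0 0 0 0; 1 0 0 0 0; 1 0 0 0 0; 1 0 0 0 0; 1 0 0 0 0")

```text
clock: 53.9
position: [0.42, -0.3631, 0.2187]
ee_rot: [0.975, -0.22, 0.0, 0.0]
ft_force: [-0.1, -0.0, 0.4]
grip_width: 0.002
grasp_force: 0.0
```

Run:
```python
from h import *
w,K,E=shot("wrist","w12.png"); s,Ks,Es=shot("scene","s12.png")
print(manip.get_obs()["position"])
f=lambda x,y:(155+x*94/400,190+(y-240)*85/360); g=lambda x,y:(330+(x-400)*120/400,325+(y-240)*100/360)
a,Ka,Ea=load("scene0.png"); b,Kb,Eb=load("side0.png"); w9,K9,E9=load("w9.png")
R3=[ray(Ka,Ea,*f(193,292)),ray(Kb,Eb,*g(515,403)),ray(K9,E9,245,119.5)]
print(tri(R3),tri(R3[1:]))
c=proj(K,E,[.4206,-.3636,.08]).round().astype(int);print(c)
o=np.zeros((480,800,3),np.uint8); o[:,:480]=cv2.resize(w[c[1]-80:c[1]+160,202:442],(480,480),interpolation=cv2.INTER_CUBIC)
o[:320,480:]=cv2.resize(s[180:300,240:360],(320,320),interpolation=cv2.INTER_CUBIC)
cv2.imwrite("pics/crop12.png",o); print(c[1]-80)
```

```text
[ 0.41994912 -0.36310089  0.21874179]
(array([ 0.42218948, -0.361927  ,  0.08720753]), np.float64(0.0027214188193683975)) (array([ 0.42278902, -0.36317306,  0.08696921]), np.float64(0.0014111999667174994))
[323 221]
141
```

View pics/crop12.png

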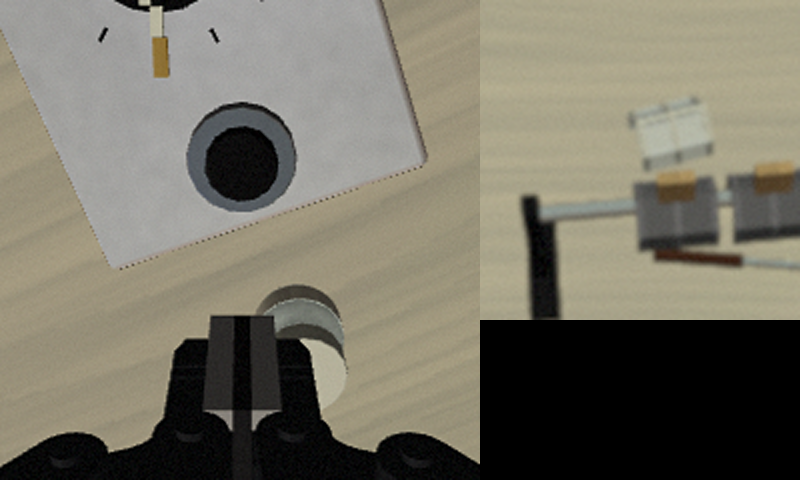

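The pointer leads straight into the brass mark at (160,40). The button is centred at (241,163), in line with the fingers at column 242. Descending onto it in small steps.

arm_command(series="1 0.003 0 0.08 0; 1 0 0 0.08 0; 1 0 0 0.08 0; 1 0 0 0.05 0; 1 0 0 0.01 0; 1 0 0 0.01 0; 1 0 0 0.01 0; 1 0 0 0 0; 1 0 0 0 0; 1 0 0 0 0")

```text
clock: 55.25
position: [0.4212, -0.3637, 0.091]
ee_rot: [0.975, -0.22, 0.0, 0.0]
ft_force: [0.4, -0.6, 1.2]
grip_width: -0.001
grasp_force: 0.0
```

arm_command(series="1 0 0 0.01 0; 1 0 0 0.01 0; 1 0 0 0 0; 1 0 0 0 0; 1 0 0 0 0; 1 0 0 0 0; 1 0 0 0 0; 1 0 0 0 0; 1 0 0 0 0; 1 0 0 0 0")

```text
clock: 56.5
position: [0.421, -0.3636, 0.0827]
ee_rot: [0.975, -0.22, 0.0, -0.0]
ft_force: [-0.5, -0.6, 0.2]
grip_width: 0.001
grasp_force: 0.0
```

arm_command(series="1 0 0 0.005 0; 1 0 0 0.005 0; 1 0 0 0.005 0; 1 0 0 0 0; 1 0 0 0 0; 1 0 0 0 0; 1 0 0 0 0; 1 0 0 0 0; 1 0 0 0 0; 1 0 0 0 0")

```text
clock: 57.75
position: [0.421, -0.3636, 0.0767]
ee_rot: [0.975, -0.22, 0.0, -0.0]
ft_force: [-1.4, -0.2, 1.3]
grip_width: 0.0
grasp_force: 0.7
```

arm_command(series="1 0 0 0.003 0; 1 0 0 0.003 0; 1 0 0 0 0; 1 0 0 0 0; 1 0 0 0 0; 1 0 0 0 0; 1 0 0 0 0; 1 0 0 0 0; 1 0 0 0 0; 1 0 0 0 0")

```text
clock: 59.0
position: [0.421, -0.3636, 0.0743]
ee_rot: [0.975, -0.22, 0.0, 0.0]
ft_force: [-0.7, 0.1, 1.8]
grip_width: 0.003
grasp_force: 1.3
```

arm_command(series="1 0 0 0.003 0; 1 0 0 0.003 0; 1 0 0 0 0; 1 0 0 0 0; 1 0 0 0 0; 1 0 0 0 0; 1 0 0 0 0; 1 0 0 0 0; 1 0 0 0 0; 1 0 0 0 0")

```text
clock: 60.25
position: [0.4211, -0.3636, 0.0719]
ee_rot: [0.975, -0.22, 0.0, 0.0]
ft_force: [-0.7, 0.9, 3.8]
grip_width: -0.002
grasp_force: 1.8
```

arm_command(series="1 0 0 0.003 0; 1 0 0 0.002 0; 1 0 0 0 0; 1 0 0 0 0; 1 0 0 0 0; 1 0 0 0 0; 1 0 0 0 0; 1 0 0 0 0; 1 0 0 0 0; 1 0 0 0 0")

```text
clock: 61.5
position: [0.4212, -0.3637, 0.0712]
ee_rot: [0.975, -0.221, 0.0, -0.0]
ft_force: [-6.2, 5.8, 21.2]
grip_width: -0.004
grasp_force: 10.0
```

The force rose smoothly to about 4 N over 6 mm, then hit a hard stop at 21 N, so the button is fully down. Back up, then a final look.

arm_command(series="1 0 0 -0.01 0; 1 0 0 -0.02 0; 1 0 0 -0.05 0; 1 0 0 -0.1 0; 1 0 0 -0.1 0; 1 0 0 -0.1 0; 1 0 0 -0.05 0; 1 0 0 0 0; 1 0 0 0 0; 1 0 0 0 0")

```text
clock: 62.75
position: [0.4206, -0.3632, 0.2407]
ee_rot: [0.975, -0.22, -0.001, -0.0]
ft_force: [-0.1, -0.0, 0.9]
grip_width: -0.002
grasp_force: 0.0
```

Run:
```python
from h import *
w=shot("wrist","w13.png")[0]; a=shot("scene","s13.png")[0]; b=shot("side","d13.png")[0]
o=np.zeros((600,800,3),np.uint8); rs=lambda c,w,h:cv2.resize(c,(w,h),interpolation=cv2.INTER_CUBIC)
o[:300,:400]=rs(a[160:310,200:500],400,300); o[300:,:400]=rs(b[160:385,220:520],400,300); o[:400,400:]=rs(w[80:320,200:440],400,400)
cv2.imwrite("pics/crop13.png",o); print(manip.get_obs()["position"])
```

```text
[ 0.42077251 -0.36345208  0.24128534]
```

View pics/crop13.png

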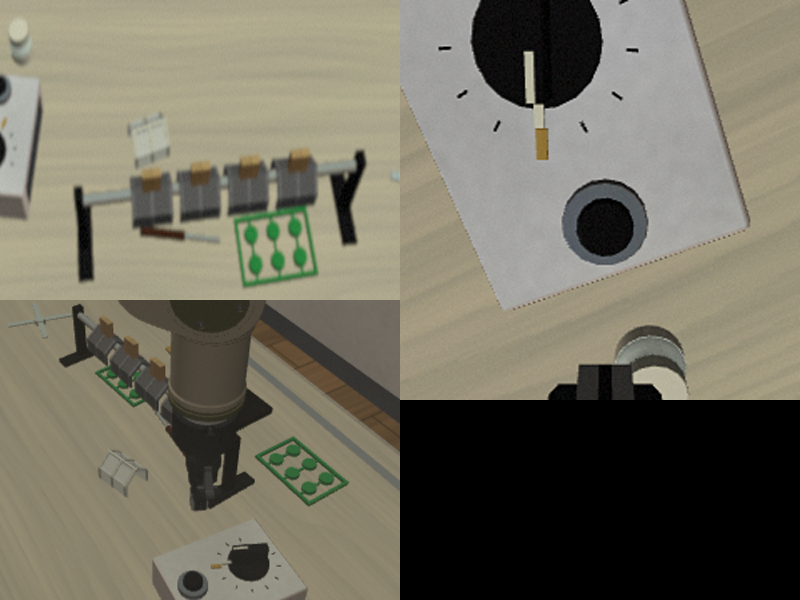

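All four canopies hang, the pointer at (538,115) meets the brass mark at (541,143), the button is up, and the other things are in place. Handing in.

```bash
python3 -c "
from workcell import manip
print(manip.hand_in())"
```

```text
the job is handed in; nothing more can be done
None
```

I hung all four grey canopies that have handling blocks on the bar, turned the dial clockwise onto the brass mark (within about 1° by my measurements), pressed the start button fully down and let it come up, and handed the job in at about 63 s; the hand-in returned no verdict.

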